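# Set the filter and shutter of a lamp unit

### The job

On the small white lamp unit, turn the black filter knob on top exactly three clicks clockwise (seen from above) from where it stands, and pull the shutter rod at its side out to its middle click. Leave both resting in their clicks, and do not knock over or shift the glassware and bottle standing beside the unit.

Things in the scene. Friction and masses are not known exactly. Their poses are not given: they have to be found in the camera images.
- lamp_unit: White metal lamp housing with a grey top, 130 x 200 mm in plan and 84 mm high, fixed to the bench; origin at the centre of its underside; its x axis points from the vented front to the back, y to its left, z up. The filter knob stands at the middle of its top, the shutter rod comes out of its right side (-y). A short light port sticks out 22 mm on its left side. It stands at a different place and up to 0.3 rad askew each time.
- filter_knob (a joint): Angle of the filter knob about its vertical axis, rad: 0 at its anticlockwise stop, grows as it turns clockwise seen from above, 2.94 at the other stop. It has 8 click positions, 0.42 rad (24 degrees) apart, at 0, 0.42, 0.84 ... 2.94, each with a tick on the top plate of the housing; three clicks are 1.26 rad. At the start it rests in the first, second or third of them. Turning it over a click takes about 0.15 N m; let go, it is drawn into the nearest click.
- filter_knob_grip (a point): The point at which to grip the filter knob: on its axis, 119 mm above the bench. The knob is a black disc 72 mm across whose top is 95 mm above the bench, with an upright finger bar on it, 70 mm long, 16 mm thick, its top 130 mm above the bench. x axis along the bar towards its pointer end (white line), z up: grip the bar across its thickness (along this y axis).
- filter_knob_pointer (a point): Top of the pointer end of the finger bar, 35 mm from the knob's axis along the bar, 130 mm above the bench. Axes as filter_knob_grip.
- shutter_rod (a joint): How far the shutter rod is pulled out of the housing, m: 0 fully pushed in (as at the start), 0.018 middle click, 0.036 fully out. It slides along the unit's -y axis, level. Moving it over a click takes about 7 N; let go near a click, it is drawn into it.
- shutter_rod_grip (a point): Centre of the black round end knob of the shutter rod, 48 mm above the bench: 34 mm long along the rod, 28 mm in diameter with a 32 mm rim at its outer end; its inner face is 38 mm from the housing when pushed in. The rod itself is 10 mm thick. Axes as lamp_unit's: grip it from above across x and pull towards -y.
- reagent_bottle: Small reagent bottle with cap, 56 mm in diameter, 108 mm high, standing loose to the left of the unit; origin at the centre of its underside. Leave it alone.
- petri_dish: Petri dish, 66 mm in diameter, 14 mm high, lying loose to the left of the unit; origin at the centre of its underside. Leave it alone.
- beaker: Beaker, 77 mm wide, 95 mm high, standing loose to the left of the unit; origin at the centre of its underside. Leave it alone.

How it is judged:
At the end, for the whole second after the job is handed in: The filter knob rests three clicks clockwise of where it started (its pointer end about 41 mm from its starting place, which tells three clicks from two or four) and within 0.1 rad of that click position, 1.26, 1.68 or 2.10; the shutter rod rests in its middle click, 18 mm out within 3.5 mm (distance of filter_knob_pointer from where it was at the start of the episode between 0.0345 and 0.047 m and (value of joint filter_knob between 1.16 and 1.36 rad or value of joint filter_knob between 1.58 and 1.78 rad or value of joint filter_knob between 2 and 2.2 rad) and value of joint shutter_rod between 0.0145 and 0.0215 m and velocity of joint filter_knob between -0.05 and 0.05 rad/s and velocity of joint shutter_rod between -0.005 and 0.005 m/s); the robot touches nothing.
It fails at once if the reagent bottle is shifted more than 25 mm or tipped (distance of reagent_bottle from where it was at the start of the episode above 0.025 m or angle between reagent_bottle's own z axis and vertical above 0.5 rad).
It fails at once if the petri dish is shifted more than 25 mm (distance of petri_dish from where it was at the start of the episode above 0.025 m).
It fails at once if the beaker is shifted more than 25 mm or tipped (distance of beaker from where it was at the start of the episode above 0.025 m or angle between beaker's own z axis and vertical above 0.5 rad).
It also fails if it takes over 51 s, if anything falls off the work surface, if the arm or the gripper's body presses on something with over 40 N, if the wrist force passes 120 N, or if a joint passes its speed limit or range.

### The arm

A 6-joint arm with a two-finger parallel gripper is mounted at the origin on a cart in front of the work surface, level with it; the furniture and walls round the work are solid. World frame = base frame: x ahead of the robot, y to its left, z up, the work surface at z = 0. Lengths are in m, angles in rad, forces in N, time in s.
With the tool pointing down it reaches from about 0.35 to 0.725 m from the base axis. Payload 6 kg.
Tool frame: the origin (TCP) lies at the centre of the arm's flange, where the gripper is bolted on; the fingertips stand 173 mm ahead of it and the grasp point (between the pads) lies 155 mm ahead of it (tip_reach is the distance from the TCP to the fingertips, in m); z points along the fingers, y is the line along which they close (so a half turn about z gives the same grasp; the last joint's range is limited). The gripper opens to 85 mm and grips with 20 to 120 N. Pads are 22 mm wide; open, the fingers measure 114 mm over their backs; the gripper's body (76 mm by 85 mm) begins 54 mm behind the grasp point. The pads swing forward as they close: fully open they stand 13 mm farther back than shut.
Start: joints at [-0.851, 0.04, 0.085, 0, -1.615, -0.334], TCP at [0.226, -0.556, 0.405] pointing down, gripper open.
Joint ranges: [-2.56, 2.56], [-1.29, 2.01], [-1.08, 1.49], [-3.29, 1.98], [-2.81, -0.18], [-2.99, 2.99]. Speed limits (rad/s): [2.57, 2.57, 3.01, 3.14, 3.14, 3.14].

### API

Orientations are given as a unit quaternion [w, x, y, z].
In Python, from station import * gives the robot as it stands.
- The arm moves only by the tool jog_arm, never from a script. Its argument "targets" is text: rows parted by semicolons, each of 5 numbers parted by spaces: the shift along the tool's x, y, z in cm, then the turn about the tool's z in degrees, then the closure, from 0 (fully open) to 1 (shut). In form: dx dy dz spin hand; .... A call has 1 to 8 rows; each row shifts and turns the commanded pose from where the row before left it, along the tool's axes as they then stand; what a row does not reach is not made up. A row lasts 1/10 s, in which the tool goes at most 50 mm and 8.59 degrees, less where a joint would pass 70% of its speed; a pose out of reach is approached as far as the arm can. A call is refused whole if a number of a shift passes 5 or a number of a turn 8.59, either way. A call with a gripper value outside its range is refused whole. The fingers move at their own pace and stop on an object; the grip force is fixed at half the most. Time passes only in rows, so rows that do not move let the fingers close. It gives the time, the measured TCP pose, the force, the opening and the grip force at its end, in the units of the state.
- state(): the state, without advancing time (a new reading comes with each control period).
- get_image(name): name is "scene" or "top"; returns the picture (480x640x3 uint8, red, green, blue); there is no depth.
- get_calibration(name): a dict with "fx", "fy", "cx", "cy" (pixels), "position" and "attitude" of the camera in the world. Camera axes: x right, y down, z forward; pixel columns grow to the right and rows downward; lengths in m; the calibration is good to about 2 mm. A picture is of the moment at which its call begins. get_calibration takes no time and is no camera call.
- close_job(): hands the job in; it is judged then, once.
The state is a dict: "time_s": time; "qpos": joint angles; "joint_velocities": joint speeds; "joint_efforts": joint torques, N m; "position": TCP position; "orientation": TCP orientation; "ft_force": force on the tool from outside, world axes, zero at the start; "wrist_torque": the same for the moment, N m; "width": finger opening in m; "grasp_force": force on a finger pad.
Only numpy, scipy, OpenCV 4.12 (cv2) and the standard library are available. Lean on these libraries where they do the work, as an engineer would, in place of code of your own. Each camera call takes 0.05 s, during which the arm holds its last target. There are 200 camera calls.

## Working session

There is one attempt and no reset: what is moved stays moved. The work goes in short steps, Python scripts to look and compute and a tool call to move; the robot and the scene stay as the last step left them, time stands still between calls to the robot, and variables do not carry over. Pictures are saved under pics/ and viewed, at most 10 in all, crops included, and the job is handed in when it is done.

Besides the shell and the picture viewer there is one more tool, called after ">>>" as name(argument=value, ...) on one line, values as JSON. jog_arm: Moves the arm, as the interface text tells. Its arguments: {"type":"object","properties":{"targets":{"type":"string"}},"required":["targets"]}

```bash
mkdir -p pics
python3 - <<'E'
from station import *
import cv2
for n in("scene","top"):
    cv2.imwrite(f"pics/{n}0.png",get_image(n)[:,:,::-1]); print(n,get_calibration(n))
print(state())
E
```

```text
scene {'fx': 556.2413501208797, 'fy': 556.2413501208797, 'cx': 318.2038241471641, 'cy': 247.26068619366987, 'position': array([-0.13185917,  0.5840778 ,  1.05964931]), 'attitude': array([ 0.14950452, -0.41881081,  0.84364029, -0.30086038])}
top {'fx': 555.4732262142705, 'fy': 555.4732262142705, 'cx': 304.54346592612126, 'cy': 224.1900594153129, 'position': array([0.35349655, 0.12147862, 1.16007574]), 'attitude': array([ 0.037545  , -0.69954176,  0.71199495, -0.04790501])}
{'time_s': 0.1, 'qpos': array([-8.51283005e-01,  4.07629644e-02,  8.39249842e-02, -4.15269639e-04,
       -1.61550334e+00, -3.33692202e-01]), 'joint_velocities': array([-0.00027065, -0.00131283,  0.00206584,  0.0011559 ,  0.00138486,
       -0.00137294]), 'joint_efforts': array([-5.68863659e-03, -3.69345760e+01,  3.48279619e+01,  6.95170105e+00,
       -4.55869100e-03, -1.93014364e-05]), 'position': array([ 0.22587126, -0.55584434,  0.40377865]), 'orientation': array([-2.08925735e-04, -1.91725162e-01,  9.81448329e-01,  7.72095892e-04]), 'ft_force': array([-1.33128652,  0.28058485,  0.22815453]), 'wrist_torque': array([-0.00524003,  0.03403066,  0.00403092]), 'grasp_force': 0.0, 'width': 0.08532203580055724}
```

View pics/top0.png

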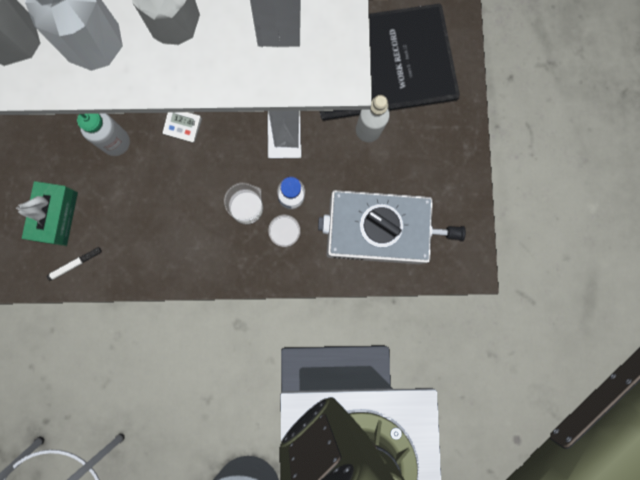

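View pics/scene0.png

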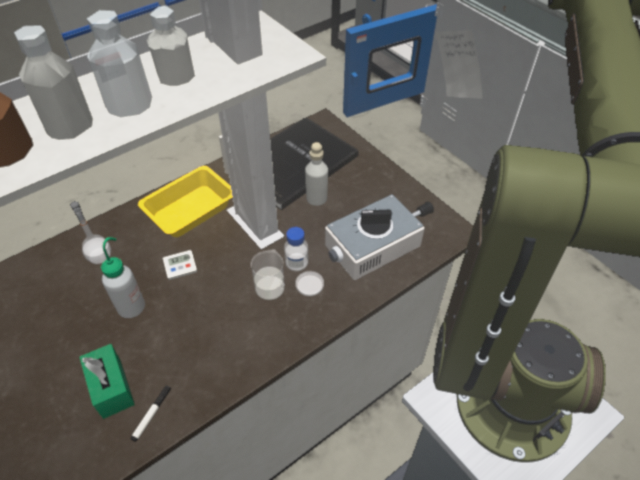

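```bash
cat > h.py <<'E'
import numpy as np,cv2
from station import *
from scipy.spatial.transform import Rotation as R
def ray(c,uv,z):
    k=get_calibration(c); q=np.array(k["attitude"]); r=R.from_quat(q[[1,2,3,0]])
    d=r.apply([(uv[0]-k["cx"])/k["fx"],(uv[1]-k["cy"])/k["fy"],1]); p=np.array(k["position"])
    return p+d*(z-p[2])/d[2]
def pix(c,P):
    k=get_calibration(c); q=np.array(k["attitude"]); r=R.from_quat(q[[1,2,3,0]])
    v=r.inv().apply(np.array(P)-k["position"]); return v[0]/v[2]*k["fx"]+k["cx"],v[1]/v[2]*k["fy"]+k["cy"]
E
python3 - <<'E'
from h import *
a=cv2.imread("pics/top0.png"); b=cv2.imread("pics/scene0.png")
A=cv2.resize(a[180:275,310:480],None,fx=4.7,fy=4.7,interpolation=cv2.INTER_CUBIC)[:,:799]
cv2.imwrite("pics/crop0.png",A)
g=a[...].astype(int).max(2)
# housing: bright region
m=np.zeros(g.shape,np.uint8); m[180:275,312:480]=(g[180:275,312:480]>120)*255
m=cv2.morphologyEx(m,cv2.MORPH_OPEN,np.ones((7,7)))
c=max(cv2.findContours(m,0,2)[0],key=cv2.contourArea); c=cv2.convexHull(c)
r=cv2.minAreaRect(c);print(r);B=cv2.boxPoints(r)
P=[ray("top",p,.084)for p in B];print(np.round(P,4),np.mean(P,0))
print([np.linalg.norm(P[i]-P[i-1]) for i in range(4)])
d=np.zeros(g.shape,np.uint8); d[222:246,444:472]=(g[222:246,444:472]<36)*255
c=max(cv2.findContours(d,0,2)[0],key=cv2.contourArea);rr=cv2.minAreaRect(c);print(rr,ray("top",rr[0],.048))
E
```

```text
((377.45684814453125, 226.10406494140625), (109.93419647216797, 66.54474639892578), 4.085616588592529)
[[ 0.4227  0.0751  0.084 ]
 [ 0.5532  0.0629  0.084 ]
 [ 0.5341 -0.1528  0.084 ]
 [ 0.4037 -0.1375  0.084 ]] [ 0.4784269  -0.03805486  0.084     ]
[np.float64(0.21342784448781701), np.float64(0.13106096349849813), np.float64(0.2165847036774907), np.float64(0.1312421468836148)]
((447.5, 236.5), (1.0, 1.0), 90.0) [ 0.45860588 -0.18419799  0.048     ]
```

View pics/crop0.png

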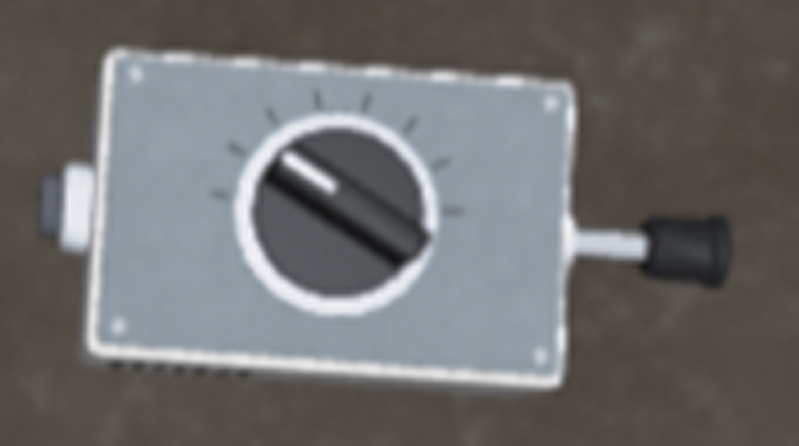

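Run:
```python
from h import *
o=lambda x,y:(310+(x+.5)/4.7-.5,180+(y+.5)/4.7-.5)
C=[ray("top",o(*p),.084) for p in[(108,50),(573,86),(560,386),(90,352)]]
print(np.round(C,4),np.mean(C,0))
s=[ray("top",o(*p),.085) for p in[(136,74),(550,103),(540,356),(118,326)]]
print("screws",np.mean(s,0))
y=(C[0]-C[1]+C[3]-C[2]);x=C[0]-C[3]+C[1]-C[2]
print("yaw",np.degrees(np.arctan2(y[1],y[0]))-90,np.degrees(np.arctan2(x[1],x[0])))
k=ray("top",o(336,213),.087);print("ring",k)
for n in[(218,194),(235,148),(271,114)]:
    d=ray("top",o(*n),.084)-k;print("tick",np.degrees(np.arctan2(d[1],d[0])))
d=ray("top",o(287,157),.13)-ray("top",o(335,190),.13);print("ptr",np.degrees(np.arctan2(d[1],d[0])))
p=ray("top",o(685,250),.055);print("rodknob",p, ray("top",o(643,246),.055),ray("top",o(728,252),.055))
a=cv2.imread("pics/scene0.png"); print(pix("scene",[*k[:2],.13]),pix("scene",[p[0],p[1],.048]))
# shelf edge assuming heights
q=state()["orientation"];print(R.from_quat(q[[1,2,3,0]]).as_matrix().round(3))
cv2.imwrite("pics/s1.png",cv2.resize(a[180:290,310:450],None,fx=5,fy=5,interpolation=cv2.INTER_CUBIC))
```

```text
[[ 0.5505  0.0481  0.084 ]
 [ 0.532  -0.1465  0.084 ]
 [ 0.4066 -0.1353  0.084 ]
 [ 0.4241  0.0586  0.084 ]] [ 0.47831313 -0.04380109  0.084     ]
screws [ 0.47961198 -0.04504105  0.085     ]
yaw -5.27678153262579 -4.9319393643815195
ring [ 0.47979896 -0.04469347  0.087     ]
tick 79.31516741151984
tick 55.18548657713234
tick 30.771589490914923
ptr 54.021838004830705
rodknob [ 0.46513647 -0.19846381  0.055     ] [ 0.4671601  -0.18054362  0.055     ] [ 0.4639638  -0.21685994  0.055     ]
(np.float64(375.8043342152579), np.float64(210.76964880423867)) (np.float64(423.83943631660645), np.float64(209.35670323965584))
[[-0.926 -0.376 -0.001]
 [-0.376  0.926  0.001]
 [ 0.     0.002 -1.   ]]
```

View pics/s1.png

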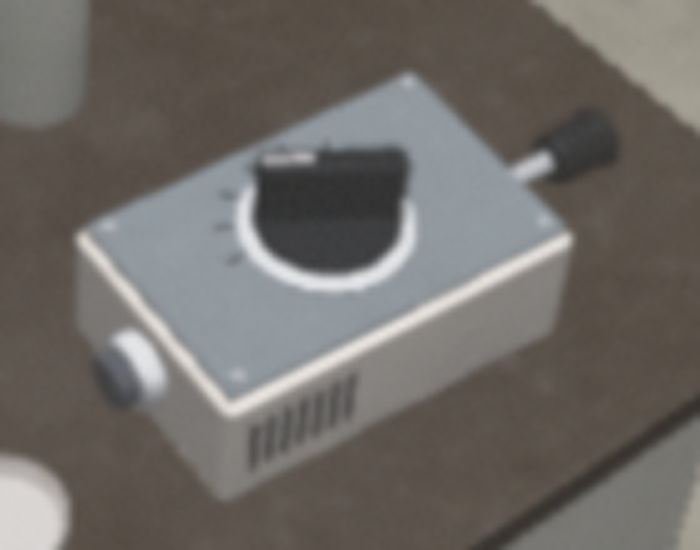

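Run:
```python
from h import *
for z in np.arange(.3,.65,.05):print(z.round(2),ray("top",(369,107),z).round(3),ray("scene",(325,61),z).round(3))
t=np.array([.4655,-.199,.30]);s=state();M=R.from_quat(s["orientation"][[1,2,3,0]]).as_matrix()
print((M.T@(t-s["position"]))*100)
```

```text
0.3 [0.645 0.001 0.3  ] [ 0.818 -0.157  0.3  ]
0.35 [0.628 0.008 0.35 ] [ 0.756 -0.109  0.35 ]
0.4 [0.611 0.015 0.4  ] [ 0.693 -0.06   0.4  ]
0.45 [0.595 0.022 0.45 ] [ 0.631 -0.011  0.45 ]
0.5 [0.578 0.029 0.5  ] [0.568 0.038 0.5  ]
0.55 [0.561 0.036 0.55 ] [0.506 0.087 0.55 ]
0.6 [0.544 0.043 0.6  ] [0.443 0.135 0.6  ]
[-35.6317478   24.02631646  10.41215281]
```

>>> jog_arm(targets="-3.9 2.6 1 0 0;-3.9 2.6 1 0 0;-3.9 2.6 1 0 0;-3.9 2.6 1 0 0;-3.9 2.6 1 0 0;-3.9 2.6 1 0 0;-3.9 2.6 1 0 0;-3.9 2.6 1 0 0")

```text
time_s: 0.9
position: [0.4371, -0.2439, 0.3241]
orientation: [0.0, -0.192, 0.981, 0.0]
ft_force: [0.6, -0.5, 0.2]
width: 0.0853
grasp_force: 0.0
```

>>> jog_arm(targets="0 0 0 -8 0;0 0 0 -8 0;0 0 0 -8 0;0 0 0 -8 0;0 0 0 -8 0;0 0 0 -8 0;0 0 0 -8 0;0 0 0 -7 0")

```text
time_s: 1.7
position: [0.4365, -0.2457, 0.3242]
orientation: [-0.0, -0.678, 0.735, 0.0]
ft_force: [0.0, -1.2, -0.2]
width: 0.0854
grasp_force: 0.0
```

```bash
cat >> h.py <<'E'
def rel(t,ang=None):
    s=state();M=R.from_quat(s["orientation"][[1,2,3,0]]).as_matrix()
    print("t",s["time_s"],"pos",s["position"].round(4),"yaw_y",np.degrees(np.arctan2(M[1,1],M[0,1])).round(2),"d_tool_cm",((M.T@(np.array(t)-s["position"]))*100).round(2),"w",s["width"],s["grasp_force"],"f",s["ft_force"].round(1),s["wrist_torque"].round(2))
    return M
E
python3 -c "
from h import *
rel([.4655,-.199,.203])"
```

```text
t 1.7 pos [ 0.4365 -0.2457  0.3242] yaw_y 175.43 d_tool_cm [-4.88 -2.53 12.12] w 0.08536678684665115 0.0 f [ 0.  -1.2 -0.2] [ 0.02 -0.01  0.02]
```

>>> jog_arm(targets="-2.4 -1.2 1 0 0;-2.5 -1.3 1 0 0;0 0 2 0 0;0 0 2 0 0;0 0 2 0 0;0 0 2 0 0;0 0 1.4 0 0;0 0 0.9 0 0")

```text
time_s: 2.5
position: [0.4653, -0.199, 0.2002]
orientation: [-0.001, -0.676, 0.737, 0.001]
ft_force: [0.5, -0.5, -0.6]
width: 0.0851
grasp_force: 0.0
```

```bash
python3 -c "
from h import *
rel([.4655,-.199,.201])
a=get_image('scene')[:,:,::-1];b=get_image('top')[:,:,::-1]
f=lambda i:cv2.resize(i,None,fx=3,fy=3,interpolation=cv2.INTER_CUBIC)
cv2.imwrite('pics/g1.png',np.hstack([f(a[150:290,350:480]),f(b[170:310,370:500])]))"
```

```text
t 2.5 pos [ 0.4653 -0.199   0.2002] yaw_y 175.1 d_tool_cm [-0.   -0.02 -0.08] w 0.0850627655837522 0.0 f [ 0.5 -0.5 -0.6] [0.01 0.01 0.02]
```

View pics/g1.png

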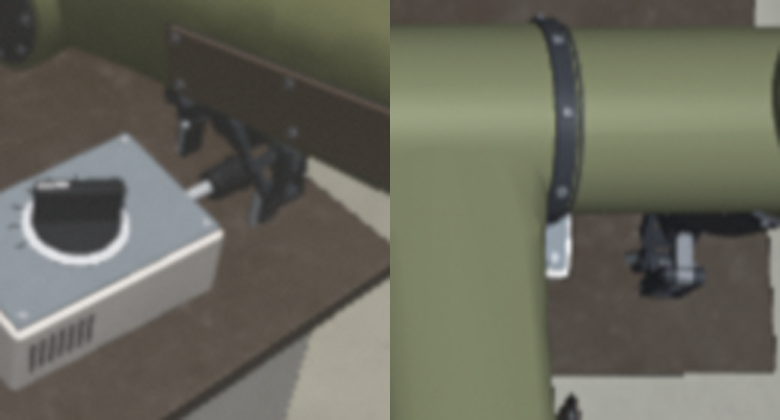

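The fingers straddle the rod knob (about (235,175) in the left crop), with nothing else near. Closing.

>>> jog_arm(targets="0 0 0 0 1;0 0 0 0 1;0 0 0 0 1;0 0 0 0 1;0 0 0 0 1;0 0 0 0 1;0 0 0 0 1;0 0 0 0 1")

```text
time_s: 3.4
position: [0.4655, -0.1992, 0.2025]
orientation: [-0.0, -0.676, 0.737, 0.0]
ft_force: [-4.7, 2.0, 6.0]
width: 0.0266
grasp_force: 55.3
```

```bash
python3 -c "
from h import *
rel([.4653-.0016,-.199-.018,.2002])"
```

```text
t 3.4 pos [ 0.4655 -0.1992  0.2025] yaw_y 175.1 d_tool_cm [1.79 0.03 0.23] w 0.026636649349085714 55.25256650580559 f [-4.7  2.   6. ] [ 0.38  1.48 -0.18]
```

>>> jog_arm(targets="0.3 0 0 0 1;0.3 0 0 0 1;0.3 0 0 0 1;0.3 0 0 0 1;0.3 0 0 0 1;0.3 0 0 0 1;0 0 0 0 1;0 0 0 0 1")

```text
time_s: 4.2
position: [0.4639, -0.2172, 0.2024]
orientation: [-0.0, -0.676, 0.737, 0.0]
ft_force: [-5.7, 0.9, 7.4]
width: 0.0267
grasp_force: 55.4
```

```bash
python3 -c "
from h import *
rel([.4655-.0016,-.1992-.018,.2025])"
```

```text
t 4.2 pos [ 0.4639 -0.2172  0.2024] yaw_y 175.09 d_tool_cm [ 0.    0.   -0.01] w 0.02669090815489488 55.38079452293459 f [-5.7  0.9  7.4] [ 0.49  1.82 -0.12]
```

>>> jog_arm(targets="0 0 0 0 0;0 0 0 0 0;0 0 0 0 0;0 0 0 0 0;0 0 0 0 0;0 0 0 0 0;0 0 -2 0 0;0 0 -3 0 0")

```text
time_s: 5.0
position: [0.4635, -0.2168, 0.2502]
orientation: [-0.001, -0.676, 0.737, 0.002]
ft_force: [-0.1, 0.4, -0.7]
width: 0.0853
grasp_force: 0.0
```

>>> jog_arm(targets="0 0 -5 0 0;0 0 -5 0 0;-4 0 0 0 0;-4.5 0 0 0 0;-4.5 0 0 0 0;-4.2 0 0 7.5 0;0 0 0 7.5 0;0 0 0 7.5 0")

```text
time_s: 5.8
position: [0.4789, -0.0442, 0.3518]
orientation: [0.0, -0.519, 0.855, 0.0]
ft_force: [-0.1, -1.3, 0.2]
width: 0.0852
grasp_force: 0.0
```

```bash
python3 -c "
from h import *
rel([.4798,-.0445,.274])
a=get_image('scene')[:,:,::-1];b=get_image('top')[:,:,::-1]
f=lambda i:cv2.resize(i,None,fx=3,fy=3,interpolation=cv2.INTER_CUBIC)
cv2.imwrite('pics/g2.png',np.hstack([f(a[150:290,320:450]),f(b[170:310,370:500])]))"
```

```text
t 5.8 pos [ 0.4789 -0.0442  0.3518] yaw_y 152.47 d_tool_cm [-0.01 -0.09  7.78] w 0.08523479015840027 0.0 f [-0.1 -1.3  0.2] [0.01 0.02 0.03]
```

View pics/g2.png

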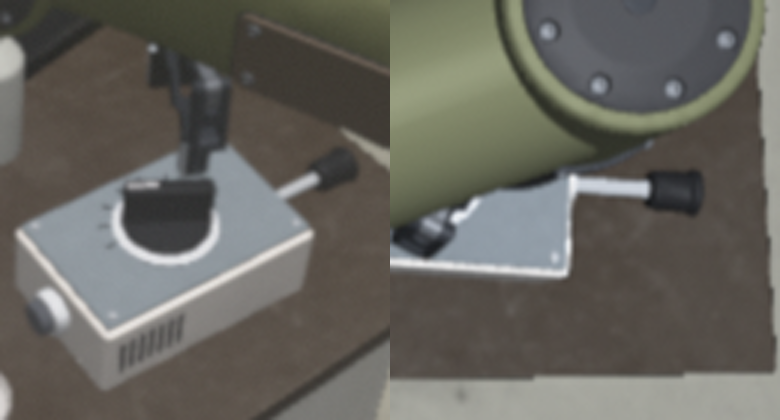

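>>> jog_arm(targets="0 -0.1 0 7.5 0;0 0 2 0 0;0 0 2 0 0;0 0 2 0 0;0 0 1 0 0;0 0 0.5 0 0;0 0 0 0 0;0 0 0 0 0")

```text
time_s: 6.7
position: [0.48, -0.0462, 0.2777]
orientation: [0.001, -0.463, 0.886, -0.0]
ft_force: [0.0, -0.3, -0.2]
width: 0.0855
grasp_force: 0.0
```

```bash
python3 -c "
from h import *
rel([.4798,-.0445,.277])
a=get_image('scene')[:,:,::-1]
f=lambda i:cv2.resize(i,None,fx=4,fy=4,interpolation=cv2.INTER_CUBIC)
cv2.imwrite('pics/g3.png',f(a[150:290,310:450]))"
```

```text
t 6.7 pos [ 0.48   -0.0462  0.2777] yaw_y 145.14 d_tool_cm [-0.13  0.11  0.07] w 0.0855390295359604 0.0 f [ 0.  -0.3 -0.2] [-0.02 -0.03  0.02]
```

View pics/g3.png

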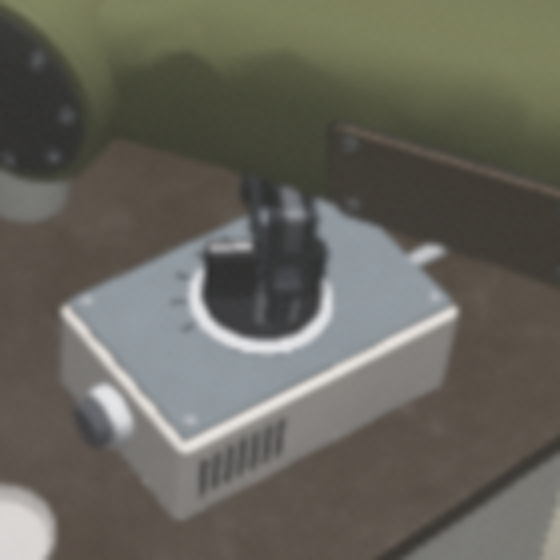

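Fingers straddle the bar (about (275,270)); white line still at the left end. Closing after a small correction.

>>> jog_arm(targets="-0.1 0.1 0 0 0;0 0 0 0 1;0 0 0 0 1;0 0 0 0 1;0 0 0 0 1;0 0 0 0 1;0 0 0 0 1;0 0 0 0 1")

```text
time_s: 7.55
position: [0.4794, -0.0447, 0.2769]
orientation: [-0.0, -0.463, 0.887, 0.0]
ft_force: [-1.8, 0.2, 2.5]
width: 0.0147
grasp_force: 59.1
```

>>> jog_arm(targets="0 0 0 0 1;0 0 0 0 1")

```text
time_s: 7.75
position: [0.4794, -0.0447, 0.2768]
orientation: [-0.0, -0.463, 0.887, 0.0]
ft_force: [-4.3, 1.4, 3.4]
width: 0.0149
grasp_force: 59.2
```

```bash
python3 -c "
from h import *
rel([.4798,-.0445,.277])"
```

```text
t 7.75 pos [ 0.4794 -0.0447  0.2768] yaw_y 145.11 d_tool_cm [-0.04 -0.02 -0.02] w 0.014897752728517833 59.157196283340454 f [-4.3  1.4  3.4] [ 0.48  0.93 -0.  ]
```

Turn 72° clockwise in 12 rows of 6°.

>>> jog_arm(targets="0 0 0 6 1;0 0 0 6 1;0 0 0 6 1;0 0 0 6 1;0 0 0 6 1;0 0 0 6 1;0 0 0 0 1;0 0 0 0 1")

```text
time_s: 8.55
position: [0.4795, -0.0448, 0.2768]
orientation: [0.0, -0.167, 0.986, -0.0]
ft_force: [-1.4, 0.7, 3.5]
width: 0.0148
grasp_force: 59.2
```

```bash
python3 -c "
from h import *
rel([.4798,-.0445,.277])"
```

```text
t 8.55 pos [ 0.4795 -0.0448  0.2768] yaw_y 109.26 d_tool_cm [-0.04  0.02 -0.02] w 0.01477554883444942 59.24266219139099 f [-1.4  0.7  3.5] [0.12 0.67 0.02]
```

>>> jog_arm(targets="0 0 0 6 1;0 0 0 6 1;0 0 0 6 1;0 0 0 6 1;0 0 0 6 1;0 0 0 6 1;0 0 0 0 1;0 0 0 0 1")

```text
time_s: 9.35
position: [0.4795, -0.0449, 0.2768]
orientation: [0.0, 0.145, 0.989, -0.0]
ft_force: [-1.8, -1.2, 3.1]
width: 0.0153
grasp_force: 59.3
```

```bash
python3 -c "
from h import *
rel([.4798,-.0445,.277])"
```

```text
t 9.35 pos [ 0.4795 -0.0449  0.2768] yaw_y 73.32 d_tool_cm [-0.02  0.05 -0.02] w 0.015251937823436154 59.28063690662384 f [-1.8 -1.2  3.1] [-0.54  0.61 -0.11]
```

>>> jog_arm(targets="0 0 0 0 0;0 0 0 0 0;0 0 0 0 0;0 0 0 0 0;0 0 0 0 0;0 0 0 0 0;0 0 -2 0 0;0 0 -3 0 0")

```text
time_s: 10.15
position: [0.479, -0.0447, 0.3254]
orientation: [-0.002, 0.147, 0.989, -0.001]
ft_force: [1.1, 0.2, 0.6]
width: 0.0854
grasp_force: 0.0
```

>>> jog_arm(targets="0 0 -5 0 0;0 -4 -1 0 0;0 -4.5 0 0 0;0 -4.5 0 0 0;0 -4.5 0 0 0;0 -4.5 0 0 0;0 -4.5 0 0 0;0 -4.5 0 0 0")

```text
time_s: 10.95
position: [0.3884, -0.343, 0.3869]
orientation: [0.0, 0.147, 0.989, -0.0]
ft_force: [0.7, 0.3, -0.4]
width: 0.0854
grasp_force: 0.0
```

```bash
python3 -c "
from h import *
rel([.4798,-.0445,.277])
a=get_image('scene')[:,:,::-1];b=get_image('top')[:,:,::-1]
f=lambda i:cv2.resize(i,None,fx=3,fy=3,interpolation=cv2.INTER_CUBIC)
cv2.imwrite('pics/g4.png',np.hstack([f(a[150:300,310:440]),f(b[150:300,345:475])]))"
```

```text
t 10.95 pos [ 0.3884 -0.343   0.3869] yaw_y 73.12 d_tool_cm [-0.07 31.22 10.99] w 0.08536809105100328 0.0 f [ 0.7  0.3 -0.4] [ 0.02 -0.13  0.02]
```

View pics/g4.png

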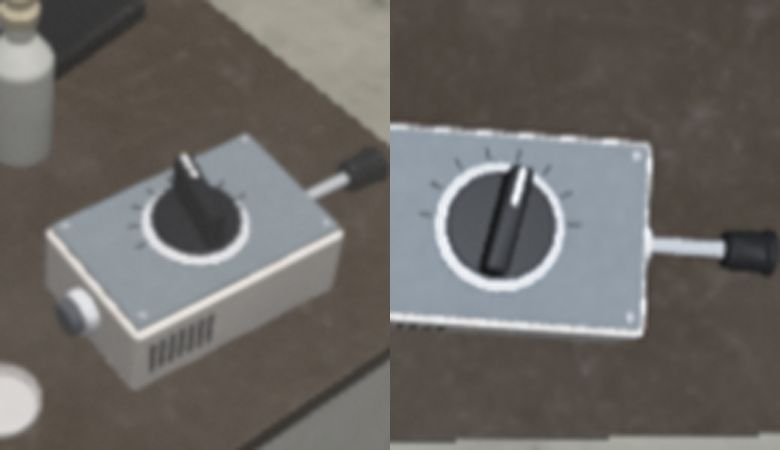

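The pointer at (520,170) now covers the fifth tick; it started at the second. The rod knob's inner face is at about column 456, which is 18 mm out.

```bash
python3 -c "
from station import *
print(close_job())"
```

```text
the job is handed in; nothing more can be done
None
```

The job is handed in at about 11 s: the last picture shows the filter knob three clicks clockwise (second tick to fifth) and the shutter rod about 18 mm out at its middle click, with the arm clear and kept away from the glassware and bottle; no verdict was returned.

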